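# Put the ski file away in the drawer

### The arm

A 6-joint arm with a two-finger parallel gripper is mounted at the origin on the work surface. World frame = base frame: x ahead of the robot, y to its left, z up, the work surface at z = 0. Lengths are in m, angles in rad, forces in N, time in s.
With the tool pointing down it reaches from about 0.35 to 0.975 m from the base axis. Payload 7.1 kg.
Tool frame: the origin (TCP) lies midway between the tips of the shut fingers; the grasp point (between the pads) lies 19 mm behind it; z points along the fingers, x is the direction in which the jaws open and shut, and the axes are right-handed (so a half turn about z gives the same grasp; the last joint's range is limited). The gripper opens to 88 mm and grips with 3 to 60 N. Pads are 20 mm wide; open, the fingers measure 115 mm over their backs; the gripper's body (75 mm by 178 mm) begins 61 mm behind the grasp point.
Start: joints at [-0.019, 0.423, 1.63, -0, 1.089, -0.019], TCP at [0.625, 0, 0.223] pointing down, gripper open.
Joint ranges: [-3, 3], [-0.9, 2.11], [0.09, 2.58], [-1.31, 4.45], [0.11, 2.69], [-2.54, 2.54]. Speed limits (rad/s): [2.39, 2.39, 3.01, 3.14, 3.14, 3.14].

### API

Orientations are given as a unit quaternion [w, x, y, z].
In Python, from station import move_pose, movel, movej, command_gripper, wait, inverse_kinematics, read_camera, camera_info, MotionError, job_done, get_time, get_joint_pos, get_qvel, get_effort, get_tcp_pos, get_ee_rot, get_ft_force, get_ft_torque, get_grip_width gives the robot as it stands. Calls block until the motion is done:
- move_pose(position, orientation): joint-space move of the TCP to a pose.
- movel(position, frame=None, v=0.15, until_force=None): straight line of the TCP; frame=None keeps the orientation; v is the mean speed in m/s. With until_force (N) it stops when the force on the tool has changed by that much, and returns True; else False.
- movej(angles): joint-space move.
- command_gripper(opening): opening from 0.0 (shut) to 1.0 (fully open); the grip force is fixed at half the most; returns when the fingers have stopped.
- wait(seconds).
- inverse_kinematics(position, orientation): joint angles nearest the present ones, or None.
- read_camera(name): name is "scene" or "side" or "wrist"; returns the picture (384x512x3 uint8, red, green, blue); there is no depth.
- camera_info(name): a dict with "intrinsics" (3x3 intrinsics, pixels), "dist" ([k1, k2, p1, p2, k3] as OpenCV has them; the pictures are not rectified), "T" (4x4, takes a point from camera to world coordinates); the wrist camera has in their place "tool_from_camera" (4x4, takes a point from camera to tool coordinates, whose origin is the TCP and whose axes are the tool frame's). Camera axes: x right, y up, looking along -z (the intrinsics and any distortion apply to the point x, -y, -z); pixel columns grow to the right and rows downward; lengths in m; the calibration is good to about 2 mm. A picture is of the moment at which its call begins: read the wrist's pose just before it. camera_info takes no time and is no camera call.
A pose or a line that the arm cannot do raises MotionError and nothing moves.
- job_done(): hands the job in, once; it reports no verdict.
Readings, each from a call of its own:
- get_time(): time.
- get_joint_pos(): joint angles.
- get_qvel(): joint speeds.
- get_effort(): joint torques, N m.
- get_tcp_pos(): TCP position.
- get_ee_rot(): TCP orientation.
- get_ft_force(): force on the tool from outside, world axes, zero at the start.
- get_ft_torque(): the same for the moment, N m.
- get_grip_width(): opening from 0.0 (shut) to 1.0 (fully open).
Only numpy, scipy, OpenCV 4.12 (cv2) and the standard library are available. Lean on these libraries where they do the work, as an engineer would, in place of code of your own. Each camera call takes 0.05 s, during which the arm holds its last target.

### The job

Put the ski file away: pull the drawer at the top of the small plywood cabinet all the way out to its stop, then draw the flat, wooden-handled file up out of its steel cup without knocking the cup over, and lay it down, not drop it, flat on the floor of the drawer. Leave the drawer fully out and both steel cups standing where they are, with the brush still in its own cup.

Things in the scene. Friction and masses are not known exactly. Their poses are not given: they have to be found in the camera images.
- cabinet_drawer0 (a joint): the cabinet's one drawer, right under its top: metres pulled out towards the robot (0 shut, 0.182 at its stop; starts 0 to 0.025; stays where left). Cabinet 260 mm deep, 320 wide, 150 high, grey sides and top, plywood drawer front and, below, a swing door that is not needed; a wax tin stands towards the back of its top.
- cabinet_drawer0_handle (a point): middle of the drawer's round bar handle: bar 11 mm thick, 120 long, level along the point's y, 117 above the shelf, 33 below the cabinet top. Its middle line is 35 mm in front of the drawer front: a clear 29 mm gap, open above and below between two end posts 102 mm apart. x points into the cabinet (the drawer opens along -x), z up. Moves with the drawer.
- drawer_floor (a point): point on the drawer's floor, 98 mm above the shelf, on its middle line, at the drawer's front end, 64 mm behind the handle bar; moves with the drawer; axes as the handle point. The inside runs x -0.008 to 0.207, y -0.139 to 0.139; with the drawer at its stop, x up to 0.168 is clear of the cabinet top. Above the floor: side walls 30 mm, drawer front 40, cabinet top 52.
- file: ski file 205 mm long, 0.10 to 0.19 kg: flat steel blade 130 long, 22 wide, 5 thick, then a wooden handle (x 0.130 to 0.205) 22 wide, 16 thick, on one middle line. Origin: middle of the blade's free end; x along the file to the handle's end, y across the 22 mm, z through the thickness. Starts blade down in its cup, leaning 34 degrees from upright, y level, handle out over the rim.
- file_end (a point): middle of the handle's end face, on the file's middle line, 205 mm from the file's origin
- file_cup: the stainless cup holding the file: straight round cup 78 mm outside diameter, 72 inside, 100 high, inner floor 5 mm up, 0.45 kg, loose on the shelf. Origin at the centre of its underside, z up.
- brush_cup: a second, identical cup, holding the brush; the two cups may stand in either place
- brush: a wooden brush, 219 mm long with a 42 mm wide bristled head, leaning head up in the second cup; origin at the foot of its stick, x towards the head. Not to be touched. Other things stand about: a blue wax iron stand, a wooden shoe brush, a folding ski tool, wax bars, a bottle.
Mind the look-alikes: they are no part of the job. What is shaped like the file_cup but green is not meant.

How it is judged:
On the way, in this order (a step that is already met when the one before it is completed fails the run):
1. the drawer is pulled out to its stop (within 10 mm) (value of joint cabinet_drawer0 above 0.171 m), for 0.2 s.
2. the file is drawn out of its cup: its blade end is above the rim, the cup still upright, the drawer still out (z of file in the frame of file_cup above 0.102 m and angle between file_cup's own z axis and vertical below 0.3 rad and value of joint cabinet_drawer0 above 0.15 m), for 0.1 s.
At the end, for the whole second after the job is handed in: The file lies at rest inside the drawer with both its ends less than 20 mm above the drawer's floor, the drawer is out to within 15 mm of its stop, the file's cup stands upright within 50 mm of where it was, and the brush (within 50 mm) and its upright cup (within 30 mm) are where they were (x of file in the frame of drawer_floor between -0.01 and 0.205 m and y of file in the frame of drawer_floor between -0.14 and 0.14 m and z of file in the frame of drawer_floor between -0.004 and 0.02 m and x of file_end in the frame of drawer_floor between -0.01 and 0.205 m and y of file_end in the frame of drawer_floor between -0.14 and 0.14 m and z of file_end in the frame of drawer_floor between -0.004 and 0.02 m and value of joint cabinet_drawer0 above 0.167 m and linear speed of file below 0.03 m/s and angle between each of file_cup, brush_cup's own z axis and vertical below 0.1 rad and distance of each of file_cup, brush from where it was at the start of the episode below 0.05 m and distance of brush_cup from where it was at the start of the episode below 0.03 m); the robot touches nothing.
It fails at once if a steel cup is knocked over (tilts more than 0.5 rad) (angle between any of file_cup, brush_cup's own z axis and vertical above 0.5 rad).
It fails at once if the brush is disturbed (moved more than 60 mm) (distance of brush from where it was at the start of the episode above 0.06 m).
It fails at once if the file is dropped or thrown (moves faster than 0.8 m/s with no finger on it) (contact force between file and the fingers below 0.05 N and linear speed of file above 0.8 m/s).
It also fails if it takes over 59 s, if anything falls off the work surface, if the arm or the gripper's body presses on something with over 40 N, if the wrist force passes 120 N, or if a joint passes its speed limit or range.

## Working session

There is one attempt and no reset: what is moved stays moved. The work goes in short steps, each a Python script; the robot and the scene stay as the last script left them, time stands still between calls to the robot, and variables do not carry over. Pictures are saved under pics/ and viewed, and the job is handed in when it is done.

```bash
ls; mkdir -p pics; python3 - <<'E'
from station import *
import cv2, numpy as np
for n in ["scene","side","wrist"]:
    im=read_camera(n); cv2.imwrite(f"pics/{n}0.png",im[:,:,::-1])
    i=camera_info(n); print(n,{k:np.round(v,4).tolist() for k,v in i.items()})
print(get_time(),get_tcp_pos(),get_ee_rot(),get_grip_width())
E
```

```text
pics
scene {'intrinsics': [[468.2306, 0.0, 259.3107], [0.0, 468.2306, 196.6892], [0.0, 0.0, 1.0]], 'dist': [0.0445, 0.0, 0.0, 0.0, 0.0], 'T': [[-0.7648, -0.5445, 0.3444, 1.0368], [0.6443, -0.6521, 0.3996, 0.3482], [0.007, 0.5275, 0.8495, 1.13], [0.0, 0.0, 0.0, 1.0]]}
side {'intrinsics': [[355.2307, 0.0, 256.7755], [0.0, 355.2307, 194.7197], [0.0, 0.0, 1.0]], 'dist': [-0.0618, 0.0, 0.0, 0.0, 0.0], 'T': [[0.6736, 0.5447, -0.4996, 0.2277], [-0.7389, 0.479, -0.474, -0.4848], [-0.0189, 0.6884, 0.7251, 0.6986], [0.0, 0.0, 0.0, 1.0]]}
wrist {'intrinsics': [[341.3423, 0.0, 253.5937], [0.0, 341.3423, 183.6355], [0.0, 0.0, 1.0]], 'dist': [-0.0889, 0.0, 0.0, 0.0, 0.0], 'tool_from_camera': [[1.0, 0.0011, 0.0005, -0.0006], [0.0012, -0.9552, -0.296, -0.0815], [0.0001, 0.296, -0.9552, -0.1618], [0.0, 0.0, 0.0, 1.0]]}
0.15 [6.24559724e-01 2.99717032e-05 2.22078025e-01] [-1.73572495e-05  9.99999819e-01 -3.63235230e-06 -6.01295241e-04] 0.9995288171725953
```

View pics/scene0.png

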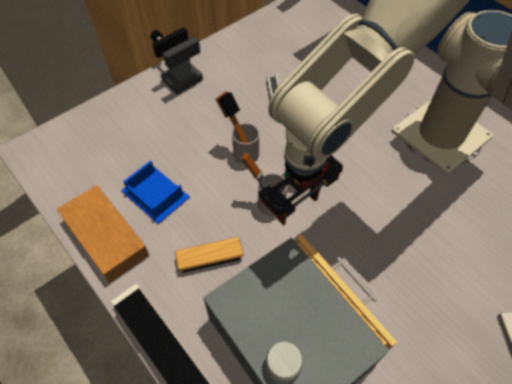

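View pics/side0.png

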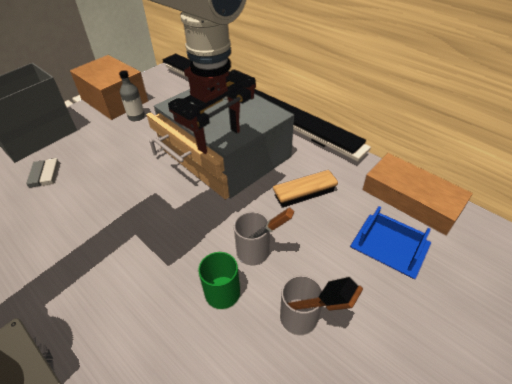

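View pics/wrist0.png

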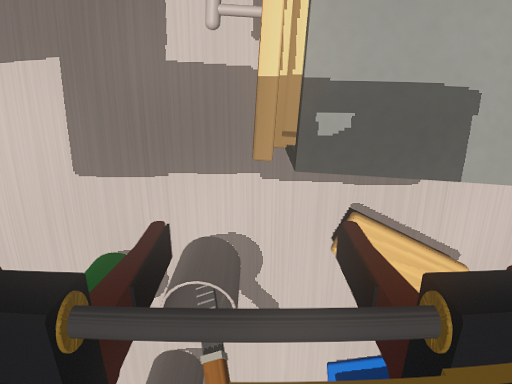

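```bash
cat > h.py <<'E'
from station import *
import cv2, numpy as np
from scipy.spatial.transform import Rotation as R
def rot(q): return R.from_quat([q[1],q[2],q[3],q[0]]).as_matrix()
def quat(M):
    q=R.from_matrix(M).as_quat(); return [q[3],q[0],q[1],q[2]]
def camT(n,pose=None):
    i=camera_info(n)
    if n=="wrist":
        p,q=pose; T=np.eye(4);T[:3,:3]=rot(q);T[:3,3]=p
        T=T@np.array(i["tool_from_camera"])
    else: T=np.array(i["T"])
    return np.array(i["intrinsics"]),np.array(i["dist"],float),T
def ray(n,px,pose=None):
    K,d,T=camT(n,pose)
    u=cv2.undistortPoints(np.array([[px]],float),K,d)[0,0]
    v=T[:3,:3]@np.array([u[0],-u[1],-1.]); return T[:3,3],v/np.linalg.norm(v)
def plane(n,px,z,pose=None):
    o,v=ray(n,px,pose); return o+v*(z-o[2])/v[2]
def tri(rs):
    A=np.zeros((3,3));b=np.zeros(3)
    for o,v in rs:
        P=np.eye(3)-np.outer(v,v);A+=P;b+=P@o
    x=np.linalg.solve(A,b)
    return x,[float(np.linalg.norm((np.eye(3)-np.outer(v,v))@(x-o))) for o,v in rs]
def proj(n,X,pose=None):
    K,d,T=camT(n,pose); X=np.atleast_2d(X)
    c=(X-T[:3,3])@T[:3,:3]; c=c*[1,-1,-1]
    return cv2.projectPoints(c,np.zeros(3),np.zeros(3),K,d)[0][:,0]
def snap(n,name):
    pose=(np.array(get_tcp_pos()),np.array(get_ee_rot()))
    im=read_camera(n); cv2.imwrite(f"pics/{name}.png",im[:,:,::-1]); return im,pose
def crop(im,x0,y0,x1,y1,s,name):
    c=cv2.resize(im[y0:y1,x0:x1],None,fx=s,fy=s,interpolation=cv2.INTER_CUBIC); cv2.imwrite(f"pics/{name}.png",c[:,:,::-1])
E
python3 - <<'E'
from h import *
im=cv2.imread("pics/side0.png")[:,:,::-1]
crop(im,130,90,390,290,3,"side0c")
f=lambda *a:print(a,np.round(plane(*a),3))
f("side",(252,225),.1);f("side",(301,290),.1);f("side",(220,265),.08)
f("side",(152,150),.117);f("side",(197,178),.117)
f("side",(293,212),.2);f("side",(340,290),.2)
E
```

```text
('side', (252, 225), 0.1) [ 0.567 -0.146  0.1  ]
('side', (301, 290), 0.1) [ 0.514 -0.319  0.1  ]
('side', (220, 265), 0.08) [ 0.459 -0.157  0.08 ]
('side', (152, 150), 0.117) [0.567 0.209 0.117]
('side', (197, 178), 0.117) [0.575 0.039 0.117]
('side', (293, 212), 0.2) [ 0.583 -0.239  0.2  ]
('side', (340, 290), 0.2) [ 0.506 -0.392  0.2  ]
```

View pics/side0c.png

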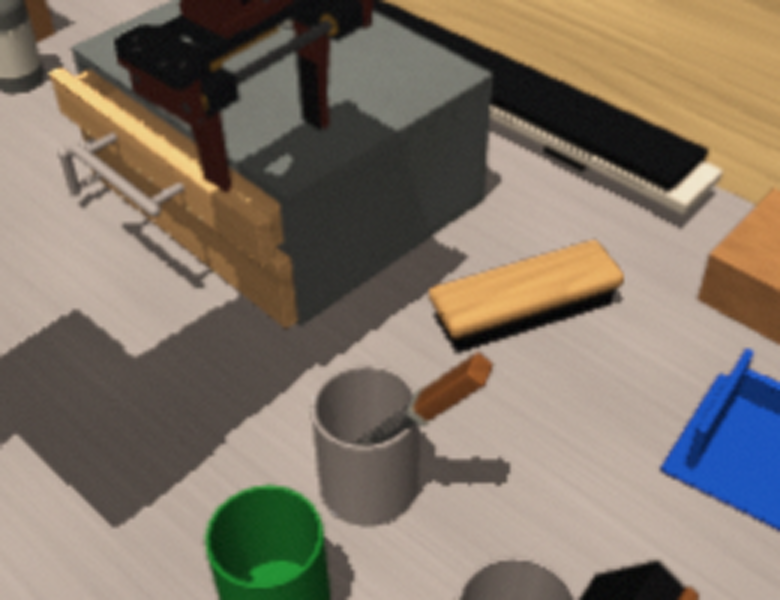

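The file's cup is the steel one at side (252,240), holding a flat blade with a rectangular wooden handle. Two things could be mistaken for it: the steel cup at (300,305) with the black-headed brush, and the green cup at (220,280), which is the decoy. Next I'll measure the drawer bar from close above.

```bash
python3 - <<'E'
from h import *
move_pose([0.56,0.06,0.34],[0,1,0,0])
im,p=snap("wrist","w1"); print(p,get_time())
im,_=snap("side","s1")
im,_=snap("scene","c1")
E
```

```text
(array([0.5599028 , 0.05979736, 0.33928073]), array([ 1.83266096e-04,  9.99999953e-01,  2.23774514e-04, -9.80949114e-05])) 0.8417
```

View pics/w1.png

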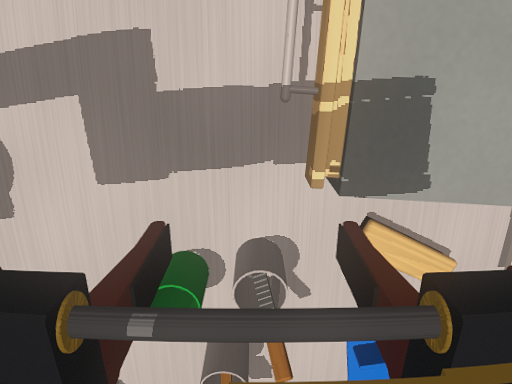

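View pics/s1.png

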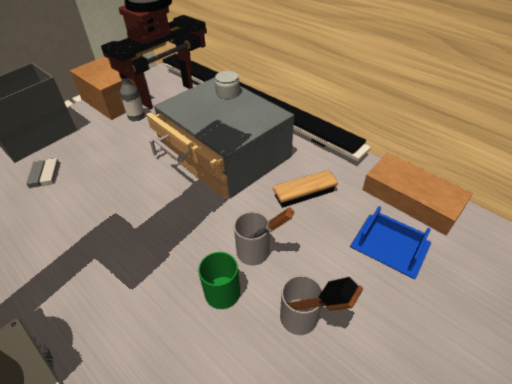

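View pics/c1.png

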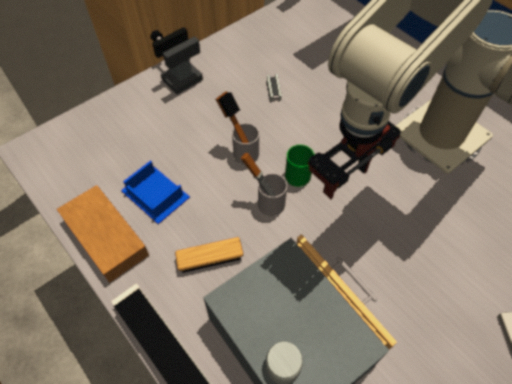

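The wrist picture shows the bar's near end at (286,95), with the bar running up and out of frame at about (292,0). The scene picture shows the whole bar, from about (338,262) to (373,298). I'll crop all three views to read the ends.

```bash
python3 - <<'E'
from h import *
im=cv2.imread("pics/c1.png")[:,:,::-1]; a=cv2.resize(im[230:350,285:405],None,fx=4,fy=4,interpolation=cv2.INTER_CUBIC)
im=cv2.imread("pics/s1.png")[:,:,::-1]; b=cv2.resize(im[100:190,135:215],None,fx=4,fy=4,interpolation=cv2.INTER_CUBIC)
im=cv2.imread("pics/w1.png")[:,:,::-1]; c=cv2.resize(im[0:120,255:375],None,fx=4,fy=4,interpolation=cv2.INTER_CUBIC)
cv2.imwrite("pics/crA.png",a[:,:,::-1]);cv2.imwrite("pics/crB.png",b[:,:,::-1]);cv2.imwrite("pics/crC.png",c[:,:,::-1])
E
```

```text
(no output)
```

View pics/crA.png

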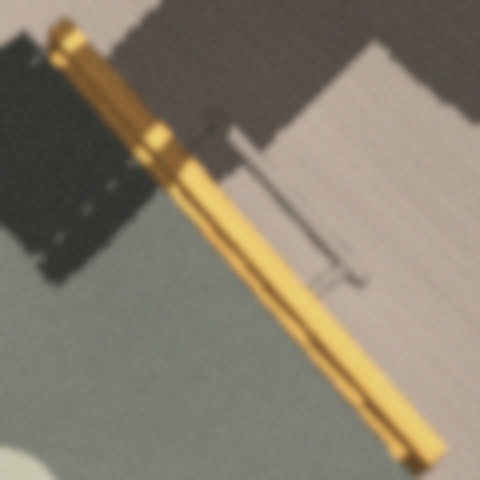

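View pics/crB.png

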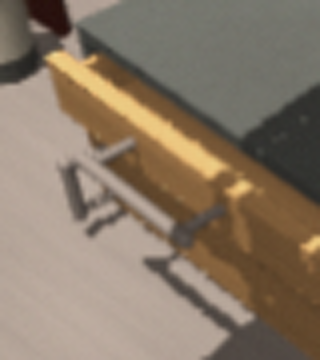

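View pics/crC.png

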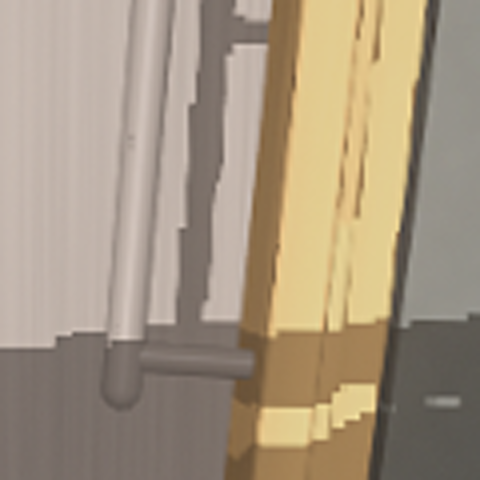

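```bash
python3 - <<'E'
from h import *
p=(np.array([0.5599028,0.05979736,0.33928073]),np.array([1.83e-4,1,2.2e-4,-1e-4]))
W=lambda px:plane("wrist",px,.117,p)
print("wrist end",W((285.3,101)),"far",W((293.2,0)),"mid",W((287,75)))
print("scene",plane("scene",(342.7,261.5),.117),plane("scene",(375.5,300.7),.117))
print("side",plane("side",(180.7,159.5),.117),plane("side",(152,141),.117))
# front top edge of drawer front & cabinet
for px in [(255+300/4,0),(255+245/4,410/4),(255+232/4,470/4)]: print("front face",plane("wrist",px,.138,p))
for px in [(255+435/4,0),(255+375/4,470/4)]: print("cab top edge",plane("wrist",px,.150,p))
print("tri near end",tri([ray("wrist",(285.3,99),p),ray("side",(180.7,159.5)),ray("scene",(342.7,262))]))
E
```

```text
wrist end [0.59406107 0.11750171 0.117     ] far [0.60019032 0.22113064 0.117     ] mid [0.59529265 0.1452412  0.117     ]
scene [0.59129081 0.13358992 0.117     ] [0.60310356 0.24689343 0.117     ]
side [0.59227056 0.1217312  0.117     ] [0.58962351 0.2404437  0.117     ]
front face [0.63419617 0.21735136 0.138     ]
front face [0.62461083 0.11743325 0.138     ]
front face [0.62188471 0.10181666 0.138     ]
cab top edge [0.66426197 0.21571102 0.15      ]
cab top edge [0.65674185 0.10338977 0.15      ]
tri near end (array([0.59306876, 0.12616191, 0.11358924]), [0.006785738734298597, 0.0015988548859380263, 0.007943141668087303])
```

The bar ends disagree between views by 10–15 mm along its length: the near end is in shadow in the scene view. The height and x agree to within 3 mm. One more wrist view centred on the bar should settle it.

```bash
python3 - <<'E'
from h import *
move_pose([0.56,0.17,0.36],[0,1,0,0]); wait(0.2)
im,p=snap("wrist","w2"); np.save("w2pose.npy",np.r_[p[0],p[1]])
crop(im,230,0,430,210,2.8,"w2c")
hsv=cv2.cvtColor(im,cv2.COLOR_RGB2HSV)
print(p,get_time())
E
```

```text
(array([0.56001614, 0.16874441, 0.35934925]), array([ 2.66633247e-04,  9.99999486e-01, -8.19235357e-04, -5.33914832e-04])) 1.7167
```

View pics/w2.png

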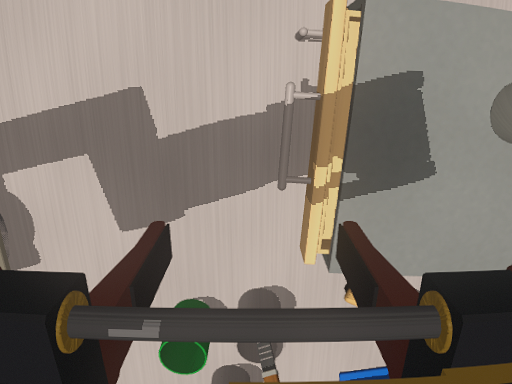

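View pics/w2c.png

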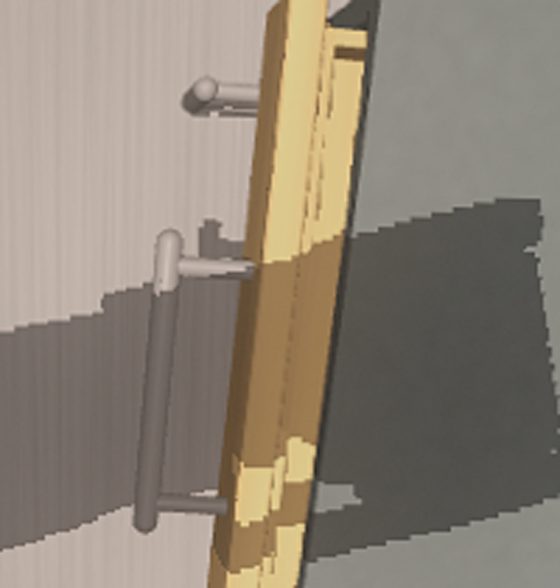

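```bash
python3 - <<'E'
from h import *
a=np.load("w2pose.npy");p=(a[:3],a[3:])
A=plane("wrist",(230+145/2.8,532/2.8),.117,p);B=plane("wrist",(230+171/2.8,230/2.8),.117,p)
print(A,B,(A+B)/2,np.linalg.norm(A-B),np.arctan2(-(B-A)[0],(B-A)[1]))
for px in [(362,5),(331,270)]: print("cab edge",plane("wrist",px,.15,p))
for px in [(230+285/2.8,0),(230+210/2.8,586/2.8)]: print("face",plane("wrist",px,.138,p))
m=(A+B)/2
print(proj("side",m),proj("scene",m))
psi=-0.07
def Rz(t): return R.from_euler('z',t).as_matrix()
D=np.diag([1.,-1,-1])
for q in [(m[0],m[1],.105),(m[0]-.19,m[1]+.012,.105),(m[0]-.19,m[1]+.012,.3)]:
    print(inverse_kinematics(list(q),quat(Rz(psi)@D)))
# file grasp reachability
for th in [0,20,28,35,45,56]:
  t=np.radians(th)
  M=R.from_euler('x',-t).as_matrix()@D
  print(th,M[:,2],inverse_kinematics([.575,-.22,.18],quat(M)),inverse_kinematics([.55,-.22,.35],quat(M)))
  t2=t-np.radians(56); M=R.from_euler('x',-t2).as_matrix()@D
  print("  lay",inverse_kinematics([.56,.13,.10],quat(M)),inverse_kinematics([.56,.13,.25],quat(M)))
E
```

```text
[0.5939947  0.11644748 0.117     ] [0.60208189 0.24635886 0.117     ] [0.5980383  0.18140317 0.117     ] 0.130162859470532 -0.0621713562509767
cab edge [0.66896586 0.32377757 0.15      ]
cab edge [0.65530425 0.02186452 0.15      ]
face [0.64044113 0.3303126  0.138     ]
face [0.62080823 0.0988159  0.138     ]
[[167.97568512 148.58638026]] [[355.60938365 278.03305793]]
[ 2.75466549e-01  5.70268587e-01  1.70081563e+00 -4.44089210e-16
  8.70508437e-01  3.45466549e-01]
[ 4.16261583e-01  3.67626563e-01  2.08365485e+00 -4.44089210e-16
  6.90311236e-01  4.86261583e-01]
[ 4.16261583e-01  6.70409766e-02  1.91430768e+00 -4.44089210e-16
  1.16024400e+00  4.86261583e-01]
0 [ 0.  0. -1.] [-3.84754931e-01  4.59308127e-01  1.68307521e+00 -4.44089210e-16
  9.99209318e-01 -3.84754931e-01] [-4.00596588e-01  2.56131775e-01  1.57006130e+00 -4.44089210e-16
  1.31539958e+00 -4.00596588e-01]
  lay [-0.24324253  0.74738099  1.83560096  1.04613122  1.19354975 -0.98445884] [-0.24324253  0.49671546  1.81442929  0.97331857  1.33892985 -0.74335388]
20 [ 0.         -0.34202014 -0.93969262] [-0.21618385  0.4436088
[... 994 characters left out ...]
0.70710678] [-0.02252079  0.5349684   1.82191412 -0.96623023  1.03375555  0.60556162] [-0.02354461  0.27093764  1.76309281 -0.84670232  1.2335828   0.32471845]
  lay [ 0.10488403  0.51508534  1.84391364  0.27289949  0.78109255 -0.08936764] [0.10488403 0.30966748 1.74647104 0.21743018 1.07513994 0.00214366]
56 [ 0.         -0.82903757 -0.5591929 ] [ 0.04309582  0.61035121  1.83077109 -1.13295521  1.15436159  0.78955909] [ 0.04505027  0.32689394  1.80199805 -1.03286829  1.30315012  0.49768665]
  lay [ 2.07401584e-01  5.18206527e-01  1.81829142e+00 -4.44089210e-16
  8.05094706e-01  2.07401584e-01] [ 2.07401584e-01  3.19059335e-01  1.71855793e+00 -4.44089210e-16
  1.10397539e+00  2.07401584e-01]
```

Bar middle is (0.598, 0.181, 0.117), yaw −0.062. Its length reads 130 mm, which fits 120 mm plus rounded caps, and all the tilts I need are reachable. Now for the pull.

```bash
python3 - <<'E'
from h import *
psi=-0.062; M=R.from_euler('z',psi).as_matrix()@np.diag([1.,-1,-1]); q=quat(M)
m=np.array([.598,.1814,0]); ux=np.array([np.cos(psi),np.sin(psi),0])
c=m+ux*0.001
command_gripper(0.34); print(get_grip_width())
move_pose(list(c+[0,0,.21]),q)
print("hit",movel(list(c+[0,0,.106]),v=.1,until_force=12),get_tcp_pos(),get_ft_force())
command_gripper(0.0); print("grip",get_grip_width()*88,get_tcp_pos(),get_ft_force(),get_time())
im,_=snap("side","s3")
E
```

```text
0.33860523284096733
hit False [0.59952739 0.18147019 0.10669367] [ 0.14517508 -0.02353795  0.67740637]
grip 10.450708859862406 [0.59912496 0.18139514 0.10641395] [-1.46638461  0.04519454  3.44074692] 5.025
```

View pics/s3.png

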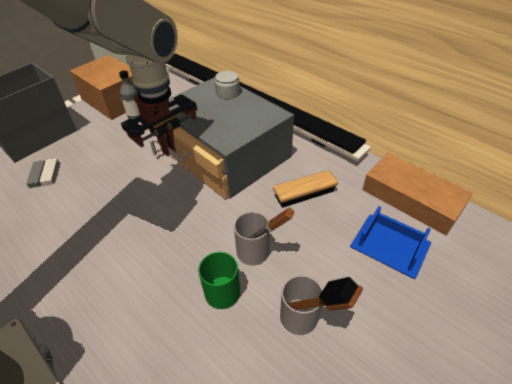

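The fingers stopped at 10.5 mm, which is the 11 mm bar, so the bar is held. Pulling the drawer to its stop.

```bash
python3 - <<'E'
from h import *
psi=-0.062; ux=np.array([np.cos(psi),np.sin(psi),0])
p0=np.array(get_tcp_pos())
for d in [0.01,0.15,0.19]:
    hit=movel(list(p0-ux*d),v=.1,until_force=30)
    p=np.array(get_tcp_pos()); print(d,hit,(p0-p)@ux,p,get_ft_force(),get_grip_width()*88)
    if hit: break
wait(.3);print((p0-np.array(get_tcp_pos()))@ux,get_ft_force(),get_time())
E
```

```text
0.01 False 0.010588599527817887 [0.58857075 0.18204578 0.10642453] [-0.33308515  0.43768326  1.17466136] 10.399671636825524
0.15 False 0.14981113544149355 [0.44961837 0.19071477 0.10639494] [-1.2278306   1.5709494   1.47581424] 9.786456843797083
0.19 True 0.16711689619901318 [0.43241338 0.19287474 0.10704668] [ 7.6242886  -1.40518272 -4.39252624] 10.039418039469664
0.16710637055033253 [ 5.12312238 -0.68861848 -1.24995031] 7.4917
```

```bash
python3 - <<'E'
from h import *
psi=-0.062; ux=np.array([np.cos(psi),np.sin(psi),0])
p=np.array(get_tcp_pos())
hit=movel(list(p-ux*.006),v=.02,until_force=35)
p2=np.array(get_tcp_pos());print(hit,(p-p2)@ux,get_ft_force()); wait(.2)
p2=np.array(get_tcp_pos());print(p2,(p-p2)@ux,get_ft_force(),get_grip_width()*88)
command_gripper(0.34); p3=np.array(get_tcp_pos());print(p3,get_grip_width())
movel([p3[0],p3[1],.25],v=.2)
move_pose([0.50,0.19,0.38],[0,1,0,0])
wait(.1)
im,_=snap("wrist","w4"); np.save("w4pose.npy",np.r_[_[0],_[1]]);im,_=snap("scene","c4");print(get_time(),_)
E
```

```text
True -0.00011200350134342964 [ 3.8447615  -1.98616692 -1.11748625]
[0.43250863 0.19300268 0.10704423] -7.660986524179619e-05 [ 2.54185141 -3.19075401 -0.02288303] 10.210170805271316
[0.43233346 0.19323927 0.10694851] 0.3418706008922531
10.1667 (array([0.49831403, 0.18972136, 0.37733894]), array([ 7.42719535e-04,  9.99997223e-01,  8.81372625e-05, -2.23479234e-03]))
```

View pics/w4.png

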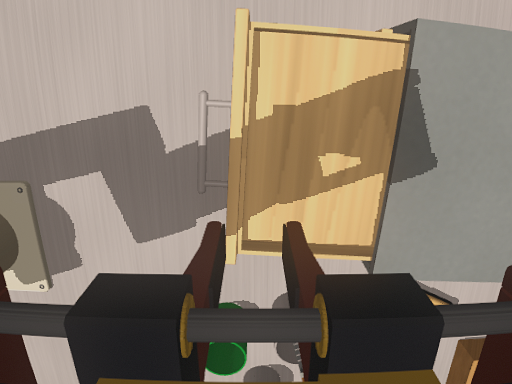

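View pics/c4.png

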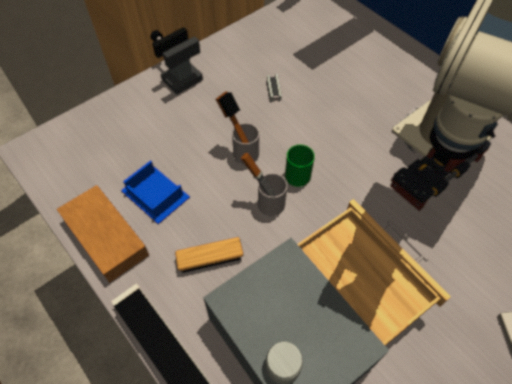

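Pulling with 35 N more moved the bar by nothing, and the bar is 0.230 m from the cabinet's front edge (0.232 expected at the stop). The drawer is at its stop and stands open in both views. Now the file.

```bash
python3 - <<'E'
from h import *
a=np.load("w4pose.npy");p=(a[:3],a[3:])
A=plane("wrist",(202,192),.117,p);B=plane("wrist",(204.5,92),.117,p);print(A,B,(A+B)/2)
for px in [(252,27),(409,37),(373,258),(242,243)]: print(px,plane("wrist",px,.128,p))
command_gripper(0.55)
move_pose([0.57,-0.20,0.38],[0,1,0,0]); wait(.2)
im,p=snap("wrist","w5"); np.save("w5pose.npy",np.r_[p[0],p[1]])
crop(im,180,20,340,220,3,"w5c")
im,_=snap("side","s5"); crop(im,225,190,365,340,4,"s5c")
im,_=snap("scene","c5"); crop(im,215,85,315,220,4,"c5c")
print(p,get_time())
E
```

```text
[0.42856737 0.12842073 0.117     ] [0.4370763  0.25549838 0.117     ] [0.43282183 0.19195956 0.117     ]
(252, 27) [0.49456411 0.32740663 0.128     ]
(409, 37) [0.67464219 0.31961635 0.128     ]
(373, 258) [0.65990479 0.03646824 0.128     ]
(242, 243) [0.48052702 0.06018868 0.128     ]
(array([ 0.57024586, -0.19893617,  0.38015138]), array([-1.69958206e-06,  9.99999669e-01,  8.06291140e-04,  1.06046860e-04])) 12.4917
```

View pics/w5.png

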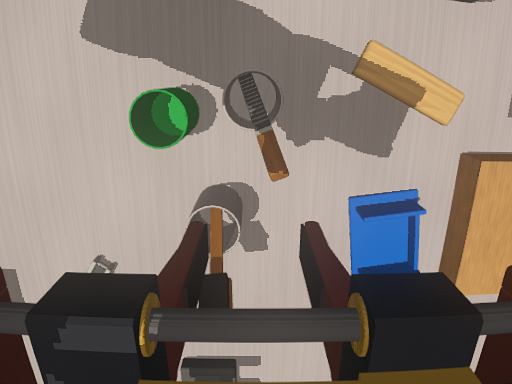

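View pics/w5c.png

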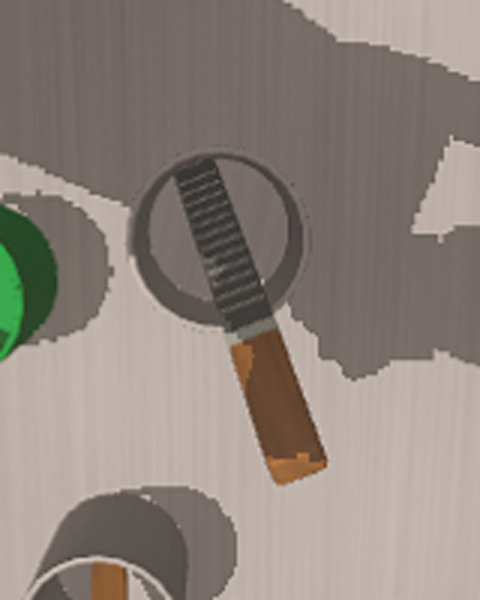

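View pics/s5c.png

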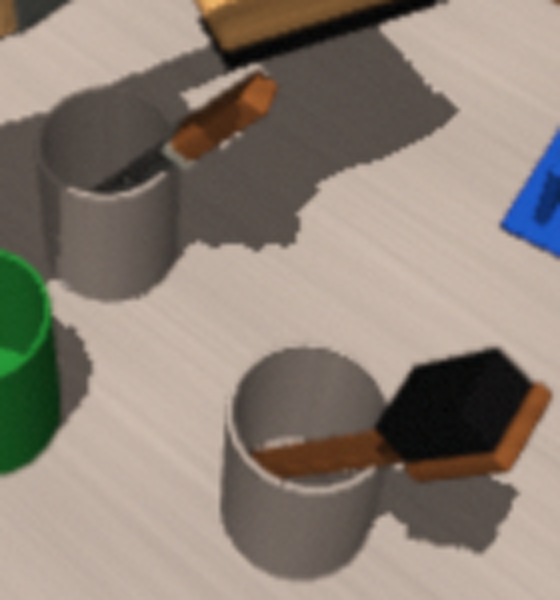

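View pics/c5c.png

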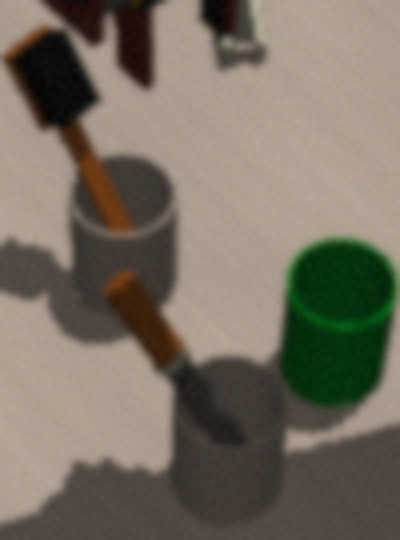

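The wrist crop shows the file running from its blade tip at about (245,74) to its handle end at about (279,173), in the cup centred at (253,98). The brush in its own cup is clear below it. I'll triangulate the ends and check the length and lean.

```bash
python3 - <<'E'
from h import *
a=np.load("w5pose.npy");p=(a[:3],a[3:])
rw=ray("wrist",(180+298/3,20+459/3),p);rs=ray("side",(290.5,213.75));rc=ray("scene",(245.5,155.75))
E,e=tri([rw,rs,rc]);print("end 3",E,e);
for q in ([rw,rs],[rw,rc],[rs,rc]): print(tri(q))
print("plane .176",plane("wrist",(180+298/3,20+459/3),.1763,p))
U=plane("wrist",(180+303.5/3,20+475.5/3),.172,p);print("under edge",U)
O=plane("wrist",(180+195/3,20+163/3),.008,p);print("tip",O)
# cup rim circle: outer: crop left 132, right 308, top 150, bottom 328
C=plane("wrist",(180+220/3,20+239/3),.1,p);print("cup c",C)
print("rim l/r",plane("wrist",(180+132/3,20+239/3),.1,p),plane("wrist",(180+308/3,20+239/3),.1,p))
d=E-O;print("len",np.linalg.norm(d),"lean",np.degrees(np.arccos(d[2]/np.linalg.norm(d))),"az",np.degrees(np.arctan2(d[1],d[0])))
# handle edges direction: left edge (232,347)->(277,483) ; right (277,328)->(327,465)
for a1,b1 in [((232,347),(277,483)),((277,328),(327,465)),((176,175),(228,335)),((216,160),(272,318))]:
    print((b1[0]-a1[0])/(b1[1]-a1[1]))
E
```

```text
end 3 [ 0.59739168 -0.22102823  0.16945525] [0.0014778227069560071, 0.0018189168154082514, 0.0022452815952359447]
(array([ 0.59924782, -0.22130246,  0.16691436]), [0.0004982267221117496, 0.0004982267221117066])
(array([ 0.59784865, -0.21811691,  0.17459435]), [0.0008064386319583085, 0.000806438631958291])
(array([ 0.59641454, -0.22169049,  0.16964299]), [0.0018159034484156722, 0.0018159034484158086])
plane .176 [ 0.59812506 -0.21837579  0.1763    ]
under edge [ 0.60068108 -0.22600769  0.172     ]
tip [ 0.55657296 -0.11096975  0.008     ]
cup c [ 0.5691619  -0.14311639  0.1       ]
rim l/r [ 0.53200183 -0.14305921  0.1       ] [ 0.6063212  -0.14303381  0.1       ]
len 0.19961671766878275 lean 36.01858526328381 az -69.65108458927688
0.33088235294117646
0.36496350364963503
0.325
0.35443037974683544
```

Both ends fit: length 0.204 m, lean 34.5° and azimuth −69°. The cup's rim measures 74 mm across where the outside should be 78. I'll go to a pre-grasp pose on the file's upper side, tilted 50°, and check the line-up.

```bash
cat > g.py <<'E'
from h import *
az=np.radians(-69.3); L=np.radians(34); th=np.radians(50)
h=np.array([np.cos(az),np.sin(az),0]); Z=np.array([0,0,1.])
a=h*np.sin(L)+Z*np.cos(L)
tx=np.array([-h[1],h[0],0]); tz=h*np.sin(th)-Z*np.cos(th); ty=np.cross(tz,tx)
MG=np.c_[tx,ty,tz]; qG=quat(MG)
G=np.array([.586,-.1885,.1279])
E
python3 - <<'E'
from g import *
print(tx,tz,G)
pre=G-.09*tz
move_pose(list(pre+[0,0,.12]),qG)
movel(list(pre),v=.2); wait(.2)
print(get_tcp_pos(),pre,get_joint_pos(),get_time())
im,p=snap("wrist","w6"); np.save("w6pose.npy",np.r_[p[0],p[1]])
im,_=snap("side","s6")
crop(im,190,130,370,310,3,"s6c")
print(proj("wrist",np.array([G,G+.058*a,G-.03*a]),p))
E
```

```text
[0.93544403 0.35347484 0.        ] [ 0.27077744 -0.7165917  -0.64278761] [ 0.586  -0.1885  0.1279]
[ 0.56230068 -0.12404947  0.18709014] [ 0.56163003 -0.12400675  0.18575088] [ 0.17739889  0.46253207  2.01799954 -1.21166662  0.93492345  0.72591388] 14.425
[[253.8540649  186.43730795]
 [254.03852027 256.24418557]
 [253.75119244 147.81312808]]
```

View pics/w6.png

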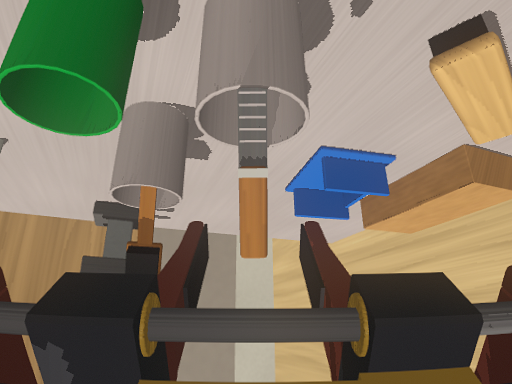

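View pics/s6c.png

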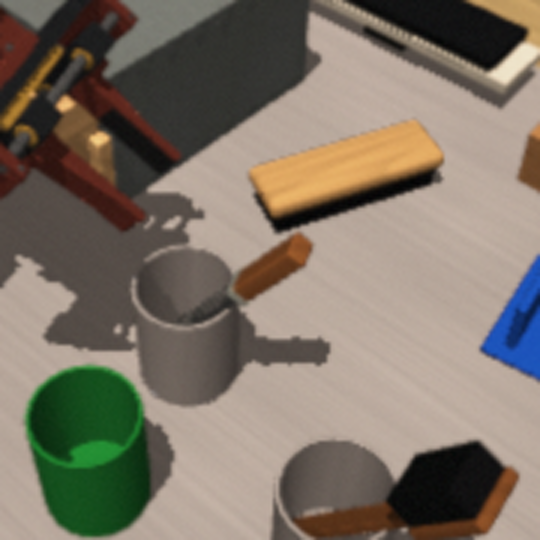

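The file sits centred between the fingers: it runs straight up the picture at column 253, from handle start at row 178 to end at row 257 (256 predicted). Moving in and gripping.

```bash
python3 - <<'E'
from g import *
T=G+.004*a+.005*tz
f0=np.array(get_ft_force())
print("hit",movel(list(T),v=.08,until_force=6),get_tcp_pos(),T,np.array(get_ft_force())-f0)
command_gripper(0.0); print("grip mm",get_grip_width()*88,get_tcp_pos(),get_ft_force(),get_time())
im,p=snap("wrist","w7"); im,_=snap("side","s7"); crop(im,190,130,370,310,3,"s7c")
E
```

```text
Traceback (most recent call last):
station.MotionError: the arm cannot follow that straight line within its joint ranges
```

```bash
python3 - <<'E'
from g import *
Gs=G+.004*a
up=h*np.sin(np.radians(30))+Z*np.cos(np.radians(30))
for d in [28,34,38,42,46,50]:
    t=np.radians(d); z_=h*np.sin(t)-Z*np.cos(t); M=np.c_[tx,np.cross(z_,tx),z_]
    T=Gs+.005*z_
    for P in (T-.09*z_,T,T+.05*up,T+.10*up,T+.15*up):
        j=inverse_kinematics(list(P),quat(M)); print(d,None if j is None else np.round(j,2))
E
```

```text
28 [-0.06  0.34  1.9  -0.64  0.8   0.02]
28 [-0.13  0.49  1.9  -0.76  0.65  0.1 ]
28 [-0.17  0.44  1.86 -0.68  0.7  -0.04]
28 [-0.21  0.39  1.8  -0.61  0.77 -0.16]
28 [-0.24  0.36  1.74 -0.55  0.83 -0.27]
34 [ 0.01  0.36  1.94 -0.82  0.8   0.22]
34 [-0.08  0.51  1.93 -0.96  0.66  0.33]
34 [-0.12  0.45  1.89 -0.87  0.7   0.17]
34 [-0.16  0.4   1.84 -0.79  0.75  0.03]
34 [-0.2   0.35  1.79 -0.72  0.8  -0.1 ]
38 [ 0.05  0.38  1.96 -0.93  0.82  0.36]
38 [-0.05  0.52  1.95 -1.09  0.69  0.47]
38 [-0.1   0.46  1.91 -1.    0.71  0.31]
38 [-0.14  0.4   1.87 -0.92  0.75  0.16]
38 [-0.18  0.36  1.81 -0.84  0.79  0.02]
42 [ 0.09  0.4   1.98 -1.04  0.84  0.49]
42 [-0.02  0.54  1.97 -1.21  0.73  0.6 ]
42 [-0.07  0.47  1.93 -1.13  0.74  0.45]
42 [-0.11  0.42  1.89 -1.04  0.76  0.29]
42 [-0.15  0.37  1.84 -0.97  0.79  0.15]
46 [ 0.13  0.43  2.   -1.13  0.88  0.61]
46 [ 0.    0.57  1.98 -1.31  0.77  0.72]
46 [-0.04  0.49  1.95 -1.24  0.78  0.57]
46 [-0.08  0.43  1.91 -1.16  0.79  0.42]
46 [-0.13  0.38  1.87 -1.09  0.8   0.27]
50 [ 0.17  0.47  2.02 -1.22  0.93  0.72]
50 None
50 None
50 [-0.06  0.45  1.93 -1.27  0.82  0.54]
50 [-0.1   0.39  1.89 -1.2   0.82  0.4 ]
```

At 50° tilt joint 4 runs out of range. 42° fits, so I'll re-orient at the stand-off and go in.

```bash
sed -i 's/th=np.radians(50)/th=np.radians(42)/' g.py; python3 - <<'E'
from g import *
T=G+.004*a+.0045*tz
f0=np.array(get_ft_force())
movel(list(T-.09*tz),frame=qG,v=.1) 
f0=np.array(get_ft_force())
print("hit",movel(list(T),v=.08,until_force=6),get_tcp_pos(),T,np.array(get_ft_force())-f0)
command_gripper(0.0); print("grip mm",get_grip_width()*88,get_tcp_pos(),get_ft_force(),get_time())
im,p=snap("wrist","w7"); im,_=snap("side","s7"); crop(im,190,130,370,310,3,"s7c")
E
```

```text
hit False [ 0.5880351  -0.19320004  0.12824305] [ 0.58785499 -0.19340908  0.127872  ] [-0.3460969   0.27843877  1.6156216 ]
grip mm 21.950961974598158 [ 0.58788873 -0.19336656  0.12794522] [-0.95899273  0.36776322 -0.0393058 ] 16.6833
```

View pics/w7.png

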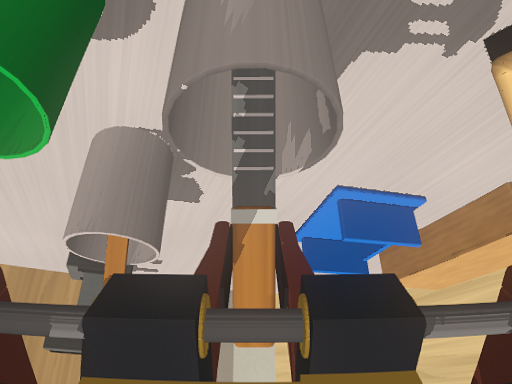

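View pics/s7c.png

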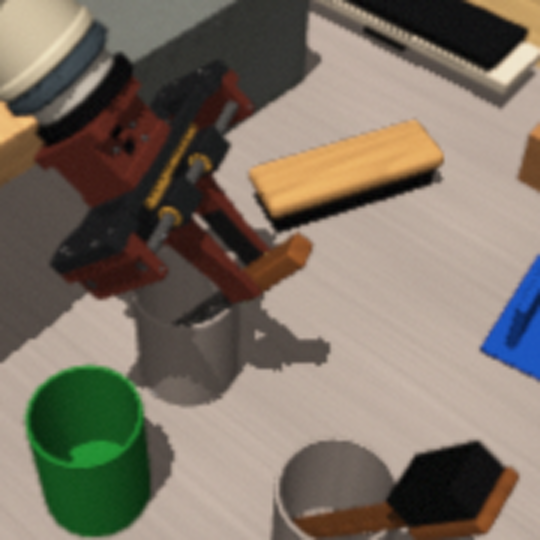

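The fingers stopped at 22.0 mm, the handle's width, and are just past the ferrule. Drawing the file out along its own line.

```bash
python3 - <<'E'
from g import *
up=h*np.sin(np.radians(31))+Z*np.cos(np.radians(31))
p0=np.array(get_tcp_pos())
print(movel(list(p0+.02*up),v=.05,until_force=15),get_ft_force(),get_grip_width()*88)
print(movel(list(p0+.15*up),v=.12,until_force=15),get_tcp_pos(),get_ft_force(),get_grip_width()*88)
movel(list(p0+.15*up+[0,0,.04]),v=.15); wait(.15)
print(get_tcp_pos(),get_ft_force(),get_time())
im,p=snap("wrist","w8"); np.save("w8pose.npy",np.r_[p[0],p[1]]); im,_=snap("side","s8")
E
```

```text
False [-0.78578512  0.20981514 -1.48234825] 21.91032152416843
False [ 0.61471608 -0.26535144  0.25562188] [ 0.54485205  0.20802017 -1.35395364] 21.54654937956522
[ 0.61447662 -0.26543155  0.29492081] [-0.18733099 -0.07006404 -1.05694131] 19.1333
```

View pics/w8.png

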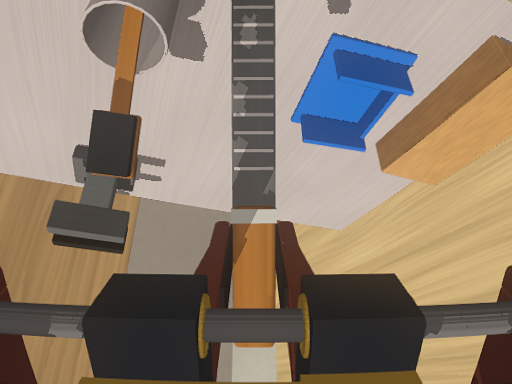

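View pics/s8.png

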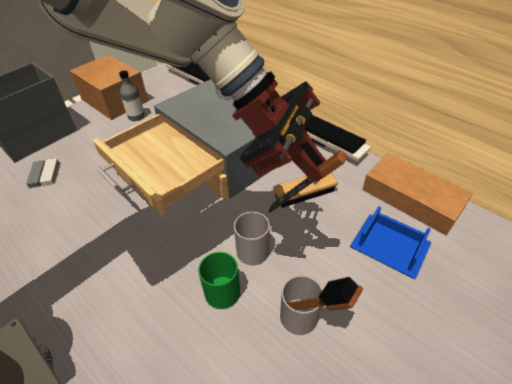

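The file is out and sits in the grip exactly as before (ferrule still at row 215). The cup stands at the same pixel, (252,240). Carrying it over the drawer while turning it level, blade towards +y.

```bash
cat >> g.py <<'E'
psi=-.062; ux=np.array([np.cos(psi),np.sin(psi),0]); uy=np.array([-np.sin(psi),np.cos(psi),0])
F=np.array([.4964,.1878,.098]); t2=np.radians(-14)
lz=-uy*np.sin(t2)-Z*np.cos(t2); ML=np.c_[ux,np.cross(lz,ux),lz]; qL=quat(ML)
PL=F+.075*ux-.046*uy+.008*Z+.0045*lz
E
python3 - <<'E'
from g import *
print(PL,ML)
assert np.allclose(ML@(MG.T@a),-uy,atol=1e-6)
p=np.array(get_tcp_pos())
movel(list(p+[0,0,.05]),v=.15)
try: movel(list(PL+[0,0,.20]),frame=qL,v=.15)
except MotionError as e:
    print(e); move_pose(list(PL+[0,0,.20]),qL)
movel(list(PL+[0,0,.10]),v=.12); wait(.2)
print(get_tcp_pos(),get_grip_width()*88,get_ft_force(),get_time())
im,p=snap("wrist","w9"); np.save("w9pose.npy",np.r_[p[0],p[1]]); im,_=snap("side","s9");im,_=snap("scene","c9")
E
```

```text
[0.56847318 0.13832792 0.10163367] [[ 0.99807862 -0.0601198   0.01498955]
 [-0.06196029 -0.96843142  0.24145707]
 [ 0.         -0.2419219  -0.97029573]]
[0.56892131 0.1384028  0.20244831] 21.938450035049243 [ 0.3276765  -0.14941812 -1.50461012] 23.7667
```

View pics/w9.png

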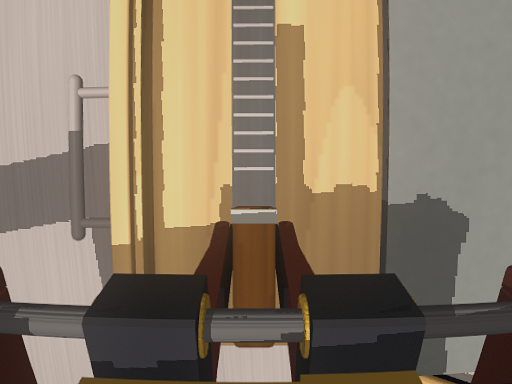

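View pics/s9.png

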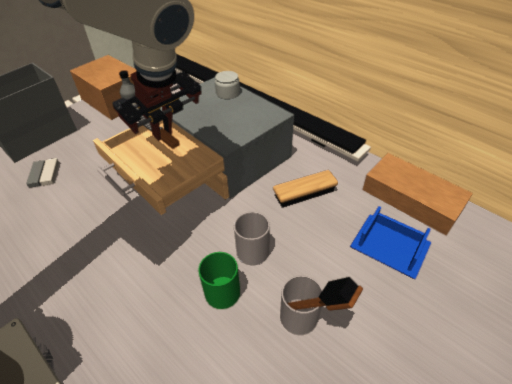

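View pics/c9.png

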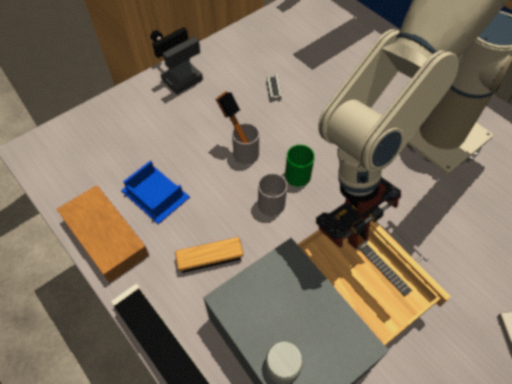

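The file hangs level along the drawer's width and clear of both sides, with the drawer edges parallel to it in the wrist view. I'll check the tip against its prediction, then lower it.

```bash
python3 - <<'E'
from g import *
d=np.array(get_tcp_pos())-PL
print("pred tip px",proj("scene",PL-.0045*lz+.151*uy+d),"drawer inner far corners",proj("scene",np.array([F+.139*uy+.03*Z,F+.139*uy+.168*ux+.03*Z])))
movel(list(PL+[0,0,.02]),v=.1)
f0=np.array(get_ft_force())
print("hit",movel(list(PL-[0,0,.002]),v=.015,until_force=2.5),np.array(get_tcp_pos())-PL,np.array(get_ft_force())-f0)
wait(.2); print(np.array(get_ft_force())-f0,get_time())
im,p=snap("wrist","w10"); im,_=snap("side","s10");im,_=snap("scene","c10"); crop(im,300,190,460,340,4,"c10c")
E
```

```text
pred tip px [[408.34340733 293.2461081 ]] drawer inner far corners [[433.9121367  298.47998435]
 [378.87689165 344.17892962]]
hit True [7.71781783e-05 1.12748625e-04 3.09807139e-03] [ 0.67831752 -0.04027816  5.09010081]
[ 0.99788888 -0.1140375   6.8896928 ] 26.1083
```

View pics/w10.png

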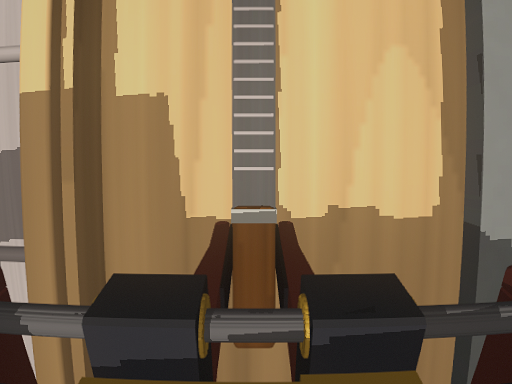

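View pics/c10c.png

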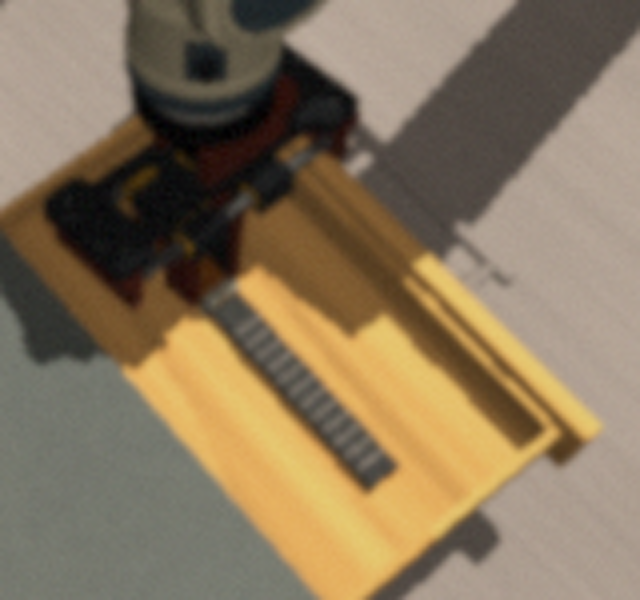

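Contact came 3 mm above plan, with about 5 N upward: either the handle is on the floor or the fingertips are, so any remaining gap is at most about 3 mm. Releasing with a small opening and backing out along the tool axis.

```bash
python3 - <<'E'
from g import *
command_gripper(0.42); wait(.1)
p=np.array(get_tcp_pos()); print(get_grip_width()*88,get_ft_force())
movel(list(p-lz*.08),v=.08,until_force=12)
p=np.array(get_tcp_pos()); movel([p[0],p[1],.30],v=.2)
move_pose([0.50,0.10,0.38],[0,1,0,0]); wait(.3)
im,p=snap("wrist","w11"); np.save("w11pose.npy",np.r_[p[0],p[1]]); im,_=snap("side","s11");im,_=snap("scene","c11"); crop(im,300,190,460,340,4,"c11c")
print(get_tcp_pos(),get_ft_force(),get_time())
E
```

```text
36.95887346957652 [-0.00370558 -0.49236339  0.17392163]
[0.50010061 0.09973398 0.37933158] [-0.4326217   0.73925756 -0.69955828] 29.6667
```

View pics/w11.png

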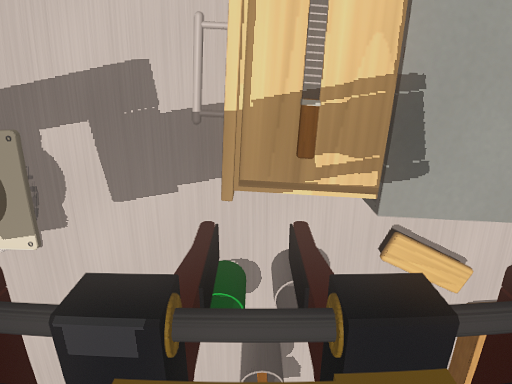

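View pics/s11.png

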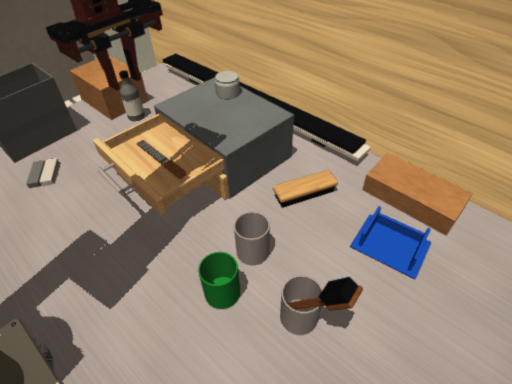

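View pics/c11c.png

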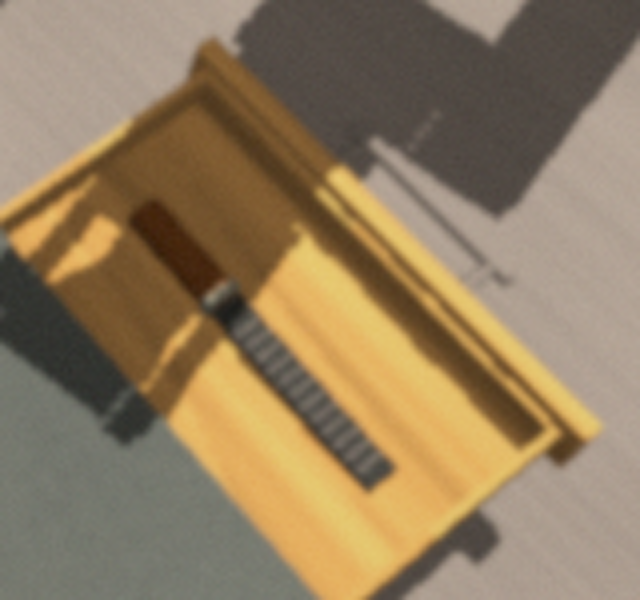

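The file lies flat in the drawer. The cups are at side (252,240) and (300,305), as at the start. A last numeric check, then I hand in.

```bash
python3 - <<'E'
from g import *
b=np.load("w11pose.npy");p=(b[:3],b[3:])
A=plane("wrist",(196.5,122),.117,p);B=plane("wrist",(199,14),.117,p);m=(A+B)/2;print("bar mid",m,"ux travel from start",(np.array([.598,.1814,.117])-m)@ux)
he=tri([ray("wrist",(306,157),p),ray("scene",(300+148/4,190+210/4))])
print("handle end",he,[(he[0]-F)@v for v in (ux,uy,Z)])
t=tri([ray("scene",(300+381/4,190+478/4)),ray("side",(140,141.5))]);print("tip",t,[(t[0]-F)@v for v in (ux,uy,Z)])
i0=cv2.imread("pics/s1.png").astype(int);i1=cv2.imread("pics/s11.png").astype(int)
d=np.abs(i0-i1).max(2); print("changed px brush/cup",(d[275:335,275:365]>50).sum(),"file cup body",(d[225:265,235:268]>50).sum())
job_done(); print(get_time())
E
```

```text
bar mid [0.43198773 0.19202654 0.117     ] ux travel from start 0.16635172353835012
handle end (array([0.56520599, 0.08711575, 0.11482244]), [0.002370038327649071, 0.0023700383276490807]) [np.float64(0.07491220907069321), np.float64(-0.09622755557236633), np.float64(0.016822443571429258)]
tip (array([0.57704906, 0.28694186, 0.09927233]), [0.0003820743587757638, 0.0003820743587758807]) [np.float64(0.07435123964282052), np.float64(0.10394840544804217), np.float64(0.0012723325204059832)]
changed px brush/cup 0 file cup body 23
the job is handed in; nothing more can be done
the job is handed in; nothing more can be done
```

The job is handed in, at about 30 s of the 59 s allowed. `job_done` gives no verdict, so what follows rests on my own checks.

I gripped the drawer's bar and pulled it out to its stop. Then I took the file by its handle, drew it out of the cup along its lean, turned it level and lowered it onto the drawer floor. I opened the fingers slightly and backed the arm clear.

**Last checks:**
- **Drawer:** the bar was still where the stop had left it. It had travelled 0.166 m, which means the drawer began about 15 mm open. At the stop, pulling harder moved it no further, and the bar was 0.230 m from the cabinet edge (0.232 expected).
- **File:** in the drawer-floor frame, the blade tip is at (0.074, 0.104, 0.001) m and the handle end at (0.075, −0.096, 0.017) m, both inside the drawer. I did not measure its speed.
- **Cups and brush:** between the side view taken before the pull and the last one, no pixels changed around the brush and its cup. The file's cup changed by only 23 pixels. Both cups are upright.

**What disagreed:**
- The handle-end height is the weakest reading. It is the upper edge of the handle (16 mm expected), with about 2.4 mm between the rays, so its middle should be near 9 mm.
- Touchdown came 3 mm higher than planned, so the file may have settled up to 3 mm when released.
- The first plan, with the gripper tilted 50°, was refused for joint range, so I gripped at 42°.

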